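# Thread a feed-through choke stack onto its stud

### The job

Build the choke stack on the upright brass stud of the bracket: pull the top drawer of the grey bench cabinet fully out to its stop, then thread onto the stud, from the bottom up, the ivory spacer from the drawer, every green ring core that lies on the bench (in any order), the red fibre washer, and last the black bushing with its flange down, each lying flat on the one below. Finally push the drawer fully shut; leave the circuit board and the black bin of screws where they are.

Things in the scene. Friction and masses are not known exactly. Their poses are not given: they have to be found in the camera images.
- cabinet: Fixed grey steel bench cabinet with two blue drawers one above the other, 220 deep x 260 wide x 124 high; only the top drawer is used. Origin: centre of its underside. Its x axis points from the drawer fronts to the back, so the drawers pull out along its -x; z is up.
- top_drawer (a joint): Travel of the top drawer in m: 0 shut, 0.160 fully out at its stop; about 1.5 N of friction, stays where it is left. An open box, inside 200 deep x 242 wide; its pink mat lies 69.5 mm over the bench, its side walls end 34 mm above the mat, its front 50 mm above the mat. On the mat, about 57 mm behind the front, lie spacer, washer and bushing side by side in any order.
- drawer_knob (a point): Middle of the grip of the top drawer's aluminium knob: a head of 24 mm diameter and 16 mm thick, its axis along the drawer's travel, on a 13 mm stem; this point is 34 mm out from the drawer's front face and 98.5 mm over the bench, 25.5 mm below the cabinet's top. It moves with the drawer.
- stud_foot (a point): Foot of the upright brass stud, on the top of its collar, 18 mm over the bench; parts are threaded down to here. The stud is 8 mm in diameter and 62 mm high above this point, its last 4 mm tapering to 4 mm diameter. The collar (28 diameter) is 2 mm proud of a brown block 46 x 46 (top 16 mm over the bench) on a steel plate 100 x 80 x 6, fixed.
- stud_tip (a point): Tip of the stud, 62 mm above stud_foot, 80 mm over the bench.
- spacer_mid (a point): Centre, half-way up, of the ivory ceramic spacer: ring 30 outside diameter, 12 hole, 10 high, 20 g. z is its axis. Lies flat in the top drawer.
- washer_mid (a point): Centre, half-way up, of the red fibre washer: ring 32 outside diameter, 12 hole, 5 high, 12 g. z is its axis. Lies flat in the top drawer.
- bushing_mid (a point): Centre, half-way up, of the black shouldered bushing, 14 high: flange 30 diameter x 4 high at the bottom, neck 20 diameter x 10 above it, 11 hole through both, 16 g. z points from flange to neck. Stands on its flange in the top drawer.
- core_0_mid (a point): Centre, half-way up, of a green coated ferrite ring core: 36 outside diameter, 14 hole, 10 high, about 40 g. z is its axis. Two or three of the four cores are present, lying flat on the bench; the others are absent.
- core_1_mid (a point): Centre, half-way up, of a green coated ferrite ring core: 36 outside diameter, 14 hole, 10 high, about 40 g. z is its axis. Two or three of the four cores are present, lying flat on the bench; the others are absent.
- core_2_mid (a point): Centre, half-way up, of a green coated ferrite ring core: 36 outside diameter, 14 hole, 10 high, about 40 g. z is its axis. Two or three of the four cores are present, lying flat on the bench; the others are absent.
- core_3_mid (a point): Centre, half-way up, of a green coated ferrite ring core: 36 outside diameter, 14 hole, 10 high, about 40 g. z is its axis. Two or three of the four cores are present, lying flat on the bench; the others are absent.
- board_3: Loose green circuit board, 66 x 120 x 18, bystander. Origin: centre of its underside.
- screw_bin: Loose small black open parts bin of screws, 100 x 68 x 45, bystander. Origin: centre of its underside.
Mind the look-alikes: they are no part of the job. What is shaped like the part that bears core_3_mid but orange is not meant. What is shaped like the part that bears core_2_mid but purple is not meant.

How it is judged:
On the way, in this order (a step that is already met when the one before it is completed fails the run):
1. the top drawer is pulled out to its stop (value of joint top_drawer above 0.152 m), for 0.2 s.
2. the spacer is on the stud, down on the collar (horizontal distance between spacer_mid and stud_foot below 0.006 m and angle between the z axis of spacer_mid and the z axis of stud_foot, either way round below 0.12 rad and z of spacer_mid in the frame of stud_foot between 0.003 and 0.0075 m), for 0.2 s.
3. every core is on the stud, above the spacer (all of step 2 and horizontal distance between each of core_0_mid, core_1_mid, core_2_mid, core_3_mid and stud_foot below 0.006 m and angle between the z axis of each of core_0_mid, core_1_mid, core_2_mid, core_3_mid and the z axis of stud_foot, either way round below 0.12 rad and z of core_0_mid in the frame of stud_foot between 0.013 and 0.038 m and z of core_1_mid in the frame of stud_foot between 0.013 and 0.038 m and z of core_2_mid in the frame of stud_foot between 0.013 and 0.038 m and z of core_3_mid in the frame of stud_foot between 0.013 and 0.038 m), for 0.2 s.
4. the fibre washer lies on the top core (all of step 3 and horizontal distance between washer_mid and stud_foot below 0.006 m and angle between the z axis of washer_mid and the z axis of stud_foot, either way round below 0.12 rad and z of washer_mid in the frame of stud_foot between 0.03 and 0.046 m and (distance between washer_mid and core_0_mid below 0.0115 m or distance between washer_mid and core_1_mid below 0.0115 m or distance between washer_mid and core_2_mid below 0.0115 m or distance between washer_mid and core_3_mid below 0.0115 m)), for 0.2 s.
5. the bushing stands on the washer, flange down (all of step 4 and horizontal distance between bushing_mid and stud_foot below 0.006 m and angle between bushing_mid's own z axis and vertical below 0.12 rad and z of bushing_mid in the frame of stud_foot between 0.039 and 0.056 m and distance between bushing_mid and washer_mid below 0.0125 m), for 0.2 s.
At the end, for the whole second after the job is handed in: On the stud, from the bottom up: spacer on the collar, all cores present, washer on the top core, bushing flange-down on the washer; each within 6 mm of the stud's axis, within 0.12 rad of level and seated on the part below (heights within about 2 mm); the top drawer within 8 mm of shut (all of step 5 and value of joint top_drawer below 0.008 m); the robot touches nothing.
It fails at once if the circuit board is moved more than 30 mm (distance of board_3 from where it was at the start of the episode above 0.03 m).
It fails at once if the bin of screws is moved more than 30 mm (distance of screw_bin from where it was at the start of the episode above 0.03 m).
Of core_0, core_1, core_2, core_3 only 2 to 3 are there at a start; the rules pass over those that are not, and their reading is None.
At some moment in a run one of core_0, core_1, core_2, core_3 may be knocked a few centimetres aside while the robot is not near it.
Once in a run the grip may slacken for a moment while it holds something.
It also fails if it takes over 200 s, if anything falls off the work surface, if the arm or the gripper's body presses on something with over 40 N, if the wrist force passes 120 N, or if a joint passes its speed limit or range.

### The arm

A 6-joint arm with a two-finger parallel gripper is mounted at the origin on a cart in front of the work surface, level with it; the furniture and walls round the work are solid. World frame = base frame: x ahead of the robot, y to its left, z up, the work surface at z = 0. Lengths are in m, angles in rad, forces in N, time in s.
With the tool pointing down it reaches from about 0.225 to 0.875 m from the base axis. Payload 3.4 kg.
Tool frame: the origin (TCP) lies at the very end of the fingers, on their centre line; the grasp point (between the pads) lies 19 mm behind it; z points along the fingers, y is the line along which they close (so a half turn about z gives the same grasp; the last joint's range is limited). The gripper opens to 85 mm and grips with 20 to 120 N. Pads are 22 mm wide; open, the fingers measure 114 mm over their backs; the gripper's body (76 mm by 85 mm) begins 54 mm behind the grasp point. The pads swing forward as they close: fully open they stand 13 mm farther back than shut.
Start: joints at [1.015, 0.276, 1.505, -0, 1.361, -0.121], TCP at [0.242, 0.522, 0.231] pointing down, gripper open.
Joint ranges: [-2.89, 2.89], [-0.75, 2.08], [0.22, 2.7], [-1.18, 4.32], [0.11, 2.71], [-2.7, 2.7]. Speed limits (rad/s): [2.57, 2.57, 3.14, 3.14, 3.14, 3.14].

### API

Orientations are given as a unit quaternion [w, x, y, z].
In Python, from rig import readout, vision, manip gives the robot as it stands.
- The arm moves only by the shell command python3 -m handwheel 'ROWS' [FORCE]. ROWS is JSON, a list of rows, each a list of 3 entries, a list of its own where there are three numbers: the shift along the tool's x, y, z in mm, then the turn, a rotation vector about the tool's x, y, z in units of 6 degrees (1.0 is 6 degrees), then the closure, from -1 (fully open) to 1 (shut), so that 0 is half open. A call has 1 to 20 rows; each row shifts and turns the commanded pose from where the row before left it, along the tool's axes as they then stand; what a row does not reach is not made up. A row lasts 1/8 s, in which the tool goes at most 62.5 mm and 10.7 degrees, less where a joint would pass 70% of its speed; a pose out of reach is approached as far as the arm can. A call is refused whole if a number of a shift passes 62.5 or a number of a turn 1, either way. A call with a gripper value outside its range is refused whole. The fingers move at their own pace and stop on an object; FORCE is the grip in N (left out, the last holds). Time passes only in rows, so rows that do not move let the fingers close. It gives the time, the measured TCP pose, the force, the opening and the grip force at its end, in the units of the state.
- readout.get_state(): the state, without advancing time (a new reading comes with each control period).
- vision.get_image(name): name is "side" or "top" or "wrist"; returns the picture (420x560x3 uint8, blue, green, red); there is no depth.
- vision.camera_params(name): a dict with "intrinsics" (3x3 intrinsics, pixels), "rvec" (rotation vector, rad) and "tvec" (3), from world to camera coordinates, as OpenCV has them; the wrist camera has in their place "hand_eye" (4x4, takes a point from camera to tool coordinates, whose origin is the TCP and whose axes are the flange's). Camera axes: x right, y down, z forward; pixel columns grow to the right and rows downward; lengths in m; the calibration is good to about 2 mm. A picture is of the moment at which its call begins: read the wrist's pose just before it. camera_params takes no time and is no camera call.
- manip.sign_off(): hands the job in; it is judged then, once.
The state is a dict: "clock": time; "qpos": joint angles; "qd": joint speeds; "effort": joint torques, N m; "position": TCP position; "ee_rot": TCP orientation; "contact_force": force on the tool from outside, world axes, zero at the start; "moment": the same for the moment, N m; "width": finger opening in m; "gripper_force": force on a finger pad.
Only numpy, scipy, OpenCV 4.12 (cv2) and the standard library are available. Lean on these libraries where they do the work, as an engineer would, in place of code of your own. Each camera call takes 0.05 s, during which the arm holds its last target. There are 200 camera calls.

## Working session

There is one attempt and no reset: what is moved stays moved. The work goes in short steps, Python scripts to look and compute and a shell command to move; the robot and the scene stay as the last step left them, time stands still between calls to the robot, and variables do not carry over. Pictures are saved under pics/ and viewed, at most 16 in all, crops included, and the job is handed in when it is done.

```bash
mkdir -p pics; ls; cat > h.py <<'E'
import numpy as np, cv2
from scipy.spatial.transform import Rotation as R
from rig import readout, vision, manip
def rays(name, px, st=None):
    p=vision.camera_params(name); K=np.array(p["intrinsics"])
    px=np.atleast_2d(px).astype(float)
    d=np.c_[px,np.ones(len(px))]@np.linalg.inv(K).T
    if name=="wrist":
        st=st or readout.get_state(); H=np.array(p["hand_eye"])
        q=st["ee_rot"]; Rt=R.from_quat([q[1],q[2],q[3],q[0]]).as_matrix()
        return Rt@H[:3,3]+np.array(st["position"]), d@(Rt@H[:3,:3]).T
    Rc=cv2.Rodrigues(np.array(p["rvec"],float))[0]; t=np.array(p["tvec"],float).ravel()
    return -Rc.T@t, d@Rc
def plane(name,px,z,st=None):
    o,d=rays(name,px,st); return o+d*((z-o[2])/d[:,2])[:,None]
def proj(name,P,st=None):
    p=vision.camera_params(name); K=np.array(p["intrinsics"]); P=np.atleast_2d(P)
    if name=="wrist":
        st=st or readout.get_state(); H=np.array(p["hand_eye"])
        q=st["ee_rot"]; T=np.eye(4); T[:3,:3]=R.from_quat([q[1],q[2],q[3],q[0]]).as_matrix(); T[:3,3]=st["position"]
        M=np.linalg.inv(T@H); c=P@M[:3,:3].T+M[:3,3]
    else:
        c=P@cv2.Rodrigues(np.array(p["rvec"],float))[0].T+np.array(p["tvec"],float).ravel()
    u=c@K.T; return u[:,:2]/u[:,2:]
def grab(name,f=None):
    st=readout.get_state(); im=np.array(vision.get_image(name))
    if f: cv2.imwrite("pics/"+f,im)
    return st,im
E
python3 - <<'E'
from h import *
for n in ("side","top","wrist"):
    grab(n,n+"0.png")
    print(n,{k:np.round(v,3).tolist() for k,v in vision.camera_params(n).items()})
s=readout.get_state();print(s)
E
```

```text
pics
side {'intrinsics': [[433.964, 0.0, 280.333], [0.0, 433.964, 205.825], [0.0, 0.0, 1.0]], 'rvec': [2.045, -0.424, 0.222], 'tvec': [-0.561, 0.17, 1.051]}
top {'intrinsics': [[508.359, 0.0, 276.41], [0.0, 508.359, 210.132], [0.0, 0.0, 1.0]], 'rvec': [2.166, -2.15, 0.129], 'tvec': [-0.062, 0.59, 1.502]}
wrist {'intrinsics': [[333.442, 0.0, 277.268], [0.0, 333.442, 216.489], [0.0, 0.0, 1.0]], 'hand_eye': [[-0.001, -0.954, -0.3, 0.076], [1.0, -0.001, 0.0, 0.001], [-0.0, -0.3, 0.954, -0.143], [0.0, 0.0, 0.0, 1.0]]}
{'clock': 0.15, 'qpos': array([ 1.01499640e+00,  2.76463159e-01,  1.50585033e+00,  2.35921836e-05,
        1.36069275e+00, -1.20979786e-01]), 'qd': array([ 0.00107833, -0.00289208, -0.00421085,  0.0014927 ,  0.00045731,
        0.00100395]), 'effort': array([ 1.38652591e-03, -4.17142761e+01, -2.46033955e+01, -3.37057854e-04,
        7.69745180e-03,  4.40960079e-06]), 'position': array([0.24199465, 0.52116323, 0.23062757]), 'ee_rot': array([-2.45512419e-04,  2.15703744e-01,  9.76458599e-01, -6.62877465e-04]), 'contact_force': array([-0.12413333, -0.05645464, -0.24176613]), 'moment': array([ 0.00346051, -0.0187887 ,  0.00681898]), 'gripper_force': 0.0, 'width': 0.08542149202420783}
```

View pics/top0.png

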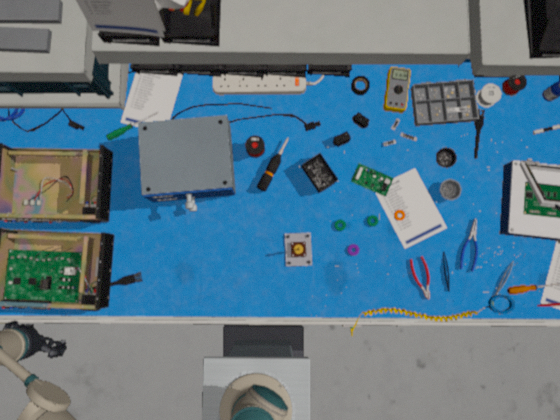

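View pics/side0.png

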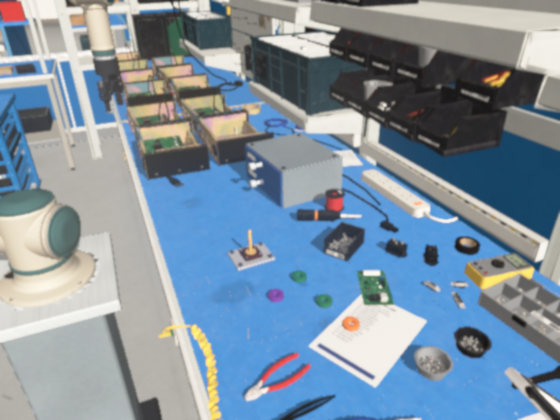

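Top view: green cores at (339,226) and (372,221). Look-alikes are the purple ring at (351,250) and the orange ring at (400,215) on paper. The stud is at (298,249), the cabinet's knob near (190,203), the board at (372,180) and the bin at (318,172). I choose the two green rings and will check them in a crop.

```bash
python3 - <<'E'
from h import *
im=cv2.imread("pics/top0.png"); 
hsv=cv2.cvtColor(im,cv2.COLOR_BGR2HSV)
def blobs(lo,hi,amin=25):
    m=cv2.inRange(hsv,lo,hi); n,l,s,c=cv2.connectedComponentsWithStats(m)
    return [(c[i].round(1),int(s[i,4])) for i in range(1,n) if s[i,4]>amin]
for c,a in blobs((60,80,40),(92,255,255)):
    if a<600: print("green",c,a,plane("top",c,.005).round(3))
print("base/tcp px",proj("top",[[0,0,0],readout.get_state()["position"]]).round(0), proj("side",[readout.get_state()["position"]]).round(0))
print("stud block", plane("top",[298,249],.05).round(3))
# cabinet top corners
print("cab top", plane("top",[[140,122],[231,117],[234,191],[143,197]],.124).round(3))
print("knob", plane("top",[192,203],.0985).round(3))
a=cv2.resize(im[100:300,120:260],None,fx=4,fy=4,interpolation=3)[:600]
b=cv2.resize(im[150:300,260:430],None,fx=4,fy=4,interpolation=3)
cv2.imwrite("pics/c1.png",a[60:]); cv2.imwrite("pics/c2.png",b)
E
```

```text
green [118.2 132. ] 153 [[0.838 0.442 0.005]]
green [371.  179.7] 539 [[ 0.691 -0.351  0.005]]
green [528.1 187.6] 31 [[ 0.67  -0.838  0.005]]
green [550.9 191.3] 208 [[ 0.659 -0.908  0.005]]
green [538.5 207.2] 323 [[ 0.609 -0.866  0.005]]
green [372.1 220.3] 78 [[ 0.564 -0.352  0.005]]
green [339.8 224.8] 80 [[ 0.55  -0.253  0.005]]
green [ 29.7 378.9] 45 [[0.084 0.671 0.005]]
green [270.7 396.8] 216 [[ 0.038 -0.045  0.005]]
green [252.3 414.5] 309 [[-0.012  0.009  0.005]]
base/tcp px [[255. 410.]
 [ 50. 334.]] [[116. 112.]]
stud block [[ 0.473 -0.123  0.05 ]]
cab top [[0.835 0.341 0.124]
 [0.852 0.077 0.124]
 [0.634 0.064 0.124]
 [0.614 0.324 0.124]]
knob [[0.602 0.188 0.099]]
```

View pics/c1.png

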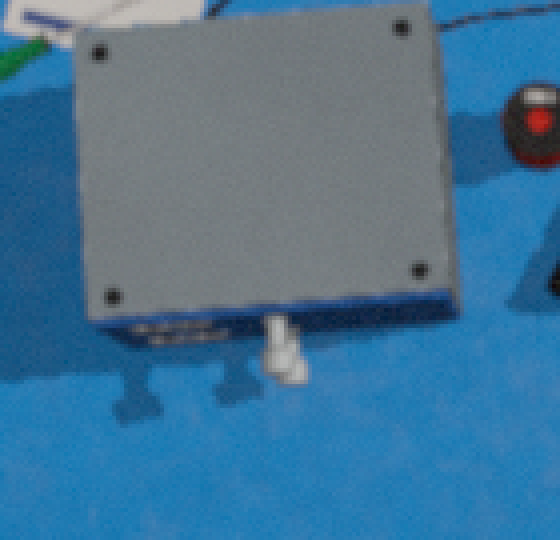

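View pics/c2.png

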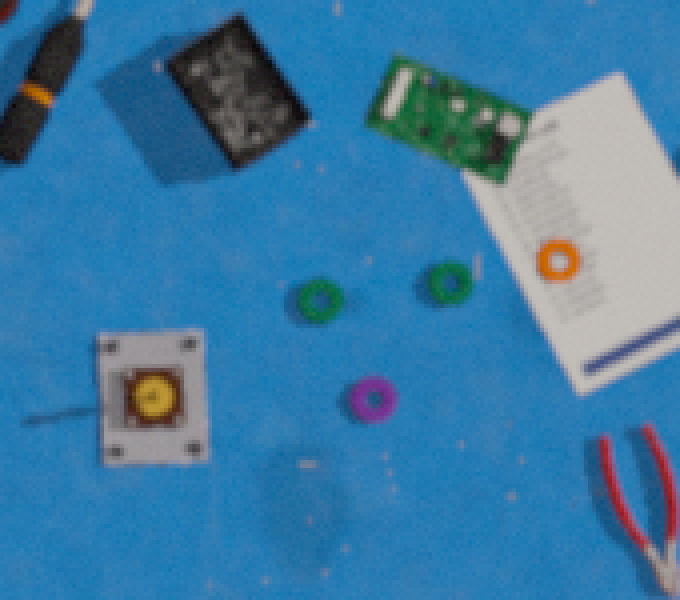

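The crop confirms two green cores, at (320,300) and (450,283), with purple at (372,400) and orange at (558,260). The cabinet has two knobs, and the upper one is near (279,350) in its crop. I'm moving above the knob.

```bash
python3 -m handwheel '[[[0,0,0],[0,0,-0.98],-1],[[0,0,0],[0,0,-0.98],-1],[[0,0,0],[0,0,-0.98],-1],[[0,0,0],[0,0,-0.98],-1],[[0,0,0],[0,0,-0.98],-1],[[-36,-44,0],[0,0,0],-1],[[-36,-44,0],[0,0,0],-1],[[-36,-44,0],[0,0,0],-1],[[-36,-44,0],[0,0,0],-1],[[-36,-44,0],[0,0,0],-1],[[-36,-44,0],[0,0,0],-1],[[-36,-44,0],[0,0,0],-1],[[-36,-44,0],[0,0,0],-1],[[0,0,0],[0,0,0],-1],[[0,0,0],[0,0,0],-1]]' 40
python3 - <<'E'
from h import *
st,im=grab("wrist","w1.png"); print(proj("wrist",[[.59,.19,.0985],[.624,.193,.124]],st))
E
```

```text
clock: 2.02
position: [0.5562, 0.1932, 0.2308]
ee_rot: [-0.001, -0.039, 0.999, 0.0]
contact_force: [0.5, 0.6, -0.3]
width: 0.0853
gripper_force: 0.0
[[270.25504859 240.32590392]
 [270.35948668 289.13882593]]
```

View pics/w1.png

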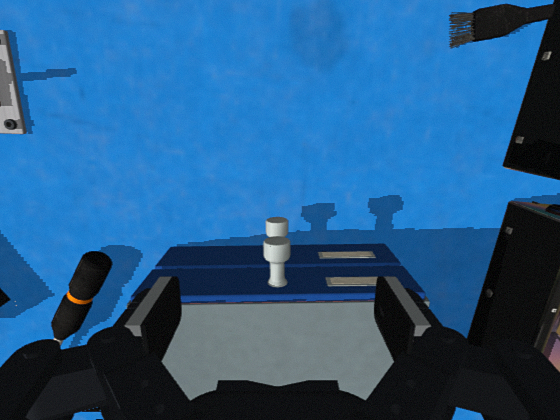

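Wrist view: the top drawer's knob head is centred at about (277,250), its stem joins the front at (278,283), and the lower knob is behind it at (277,226).

```bash
python3 - <<'E'
from h import *
st=readout.get_state()
k=plane("wrist",[277,250],.0985,st)[0]; f=plane("wrist",[[160,303],[425,300],[277,301]],.124,st)
print(k.round(4),f.round(4)); yaw=np.arctan2(f[0,0]-f[1,0],-(f[0,1]-f[1,1]));print("yaw",yaw)
q=st["ee_rot"];Rt=R.from_quat([q[1],q[2],q[3],q[0]]).as_matrix();print(Rt.round(3))
print("tool shift mm",(Rt.T@(k-[0,0,.019]-st["position"])*1000).round(1))
E
```

```text
[0.5986 0.1973 0.0985] [[0.6445 0.1003 0.124 ]
 [0.6239 0.3261 0.124 ]
 [0.6348 0.2001 0.124 ]]
yaw 0.09088797249589241
[[-0.997 -0.079 -0.001]
 [-0.079  0.997  0.001]
 [ 0.001  0.001 -1.   ]]
tool shift mm [-43.1   0.  151.4]
```

```bash
python3 -m handwheel '[[[-43,0,20],[0,0,0],-1],[[0,0,45],[0,0,0],-1],[[0,0,45],[0,0,0],-1],[[0,0,41],[0,0,0],-1],[[0,0,0],[0,0,0],-0.3],[[0,0,0],[0,0,0],0.2],[[0,0,0],[0,0,0],1],[[0,0,0],[0,0,0],1],[[0,0,0],[0,0,0],1],[[0,0,0],[0,0,0],1]]' 50
```

```text
clock: 3.32
position: [0.6011, 0.1961, 0.0829]
ee_rot: [0.002, -0.039, 0.999, -0.0]
contact_force: [-0.2, -2.4, 6.3]
width: 0.022
gripper_force: 48.7
```

```bash
python3 -m handwheel '[[[16,0,0],[0,0,0],1],[[24,0,0],[0,0,0],1],[[24,0,0],[0,0,0],1],[[24,0,0],[0,0,0],1],[[24,0,0],[0,0,0],1],[[24,0,0],[0,0,0],1],[[16,0,0],[0,0,0],1],[[8,0,0],[0,0,0],1],[[4,0,0],[0,0,0],1],[[0,0,0],[0,0,0],1],[[0,0,0],[0,0,0],1]]'
```

```text
clock: 4.7
position: [0.4419, 0.1813, 0.0829]
ee_rot: [0.006, -0.041, 0.999, -0.002]
contact_force: [8.1, -11.5, 5.8]
width: 0.0218
gripper_force: 50.0
```

```bash
python3 -m handwheel '[[[-4,0,0],[0,0,0],0],[[0,0,0],[0,0,0],-1],[[0,0,0],[0,0,0],-1],[[0,0,-50],[0,0,0],-1],[[-20,0,-50],[0,0,0],-1],[[-30,0,-30],[0,0,0],-1],[[0,0,0],[0,0,0],-1],[[0,0,0],[0,0,0],-1]]'
python3 - <<'E'
from h import *
st,im=grab("wrist","w2.png"); print(st["position"])
E
```

```text
clock: 5.7
position: [0.4883, 0.1878, 0.2091]
ee_rot: [-0.002, -0.039, 0.999, -0.0]
contact_force: [-0.8, -0.5, -0.8]
width: 0.0851
gripper_force: 0.0
[0.48831543 0.18780297 0.20905706]
```

View pics/w2.png

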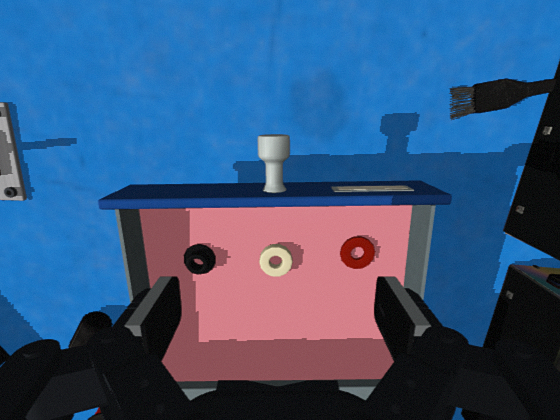

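Drawer open: bushing at (200,259), spacer at (276,260), washer at (357,252), on the pink mat.

```bash
cat >> h.py <<'E'
def shift(P,st):
    q=st["ee_rot"];Rt=R.from_quat([q[1],q[2],q[3],q[0]]).as_matrix(); return (Rt.T@(np.array(P)-st["position"])*1000).round(1)
M={"spacer":((18,15,120),(40,130,255)),"washer":((0,190,60),(6,255,255)),"green":((65,120,40),(88,255,255)),"black":((0,0,0),(180,255,50))}
def find(name,im,near,st,z,cam="wrist"):
    m=cv2.inRange(cv2.cvtColor(im,cv2.COLOR_BGR2HSV),*M[name])
    m=cv2.morphologyEx(m,cv2.MORPH_CLOSE,np.ones((3,3)))
    cs,_=cv2.findContours(m,cv2.RETR_EXTERNAL,cv2.CHAIN_APPROX_NONE)
    c=min((c for c in cs if cv2.contourArea(c)>60),key=lambda c:np.hypot(*(c.reshape(-1,2).mean(0)-near)))
    e=cv2.fitEllipse(cv2.convexHull(c)); P=plane(cam,e[0],z,st)[0]
    return np.round(e[0],1),np.round(e[1],1),P.round(4)
E
python3 - <<'E'
from h import *
st=readout.get_state(); im=cv2.imread("pics/w2.png")
for n,p,z in (("spacer",(276,260),.0745),("washer",(357,252),.072),("black",(200,259),.0745)):
    r=find(n,im,p,st,z); print(n,*r,shift(r[2],st))
h=cv2.cvtColor(im,cv2.COLOR_BGR2HSV);print(h[259,265],h[252,343],h[259,190])
E
```

```text
spacer [275.1 260.6] [29.9 32.4] [0.5414 0.1902 0.0745] [-54.1  -1.7 134. ]
washer [357.  252.1] [31.2 34.1] [0.5284 0.264  0.072 ] [-46.9  72.9 136.5]
black [199.1 258.6] [29.2 31.3] [0.5449 0.1212 0.0745] [-52.1 -70.7 134. ]
[ 23  57 219] [  2 236 134] [10 36 21]
```

```bash
python3 -m handwheel '[[[-53.5,-1.7,0],[0,0,0],-0.2],[[0,0,50],[0,0,0],-0.2],[[0,0,50],[0,0,0],-0.2],[[0,0,25],[0,0,0],-0.2],[[0,0,12.5],[0,0,0],-0.2],[[0,0,0],[0,0,0],0.2],[[0,0,0],[0,0,0],0.5],[[0,0,0],[0,0,0],1],[[0,0,0],[0,0,0],1],[[0,0,0],[0,0,0],1]]' 40
```

```text
clock: 7.0
position: [0.5438, 0.1904, 0.0732]
ee_rot: [0.0, -0.039, 0.999, 0.0]
contact_force: [-0.0, 0.7, 0.1]
width: 0.0273
gripper_force: 28.2
```

```bash
python3 -m handwheel '[[[0,0,0],[0,0,0],1],[[0,0,-20],[0,0,0],1],[[0,0,-50],[0,0,0],1],[[0,0,-55],[0,0,0],1],[[0,0,0],[0,0,0],1]]'
python3 - <<'E'
from h import *
st,im=grab("wrist"); cv2.imwrite("pics/w3.png",cv2.resize(im[180:420,140:420],None,fx=2,fy=2))
# stud move
print(shift([.473,-.123,.2],st))
E
```

```text
clock: 7.62
position: [0.5467, 0.1911, 0.2029]
ee_rot: [0.005, -0.039, 0.999, 0.001]
contact_force: [1.0, 0.6, -0.6]
width: 0.0271
gripper_force: 40.6
[  98.1 -307.4    1.3]
```

View pics/w3.png

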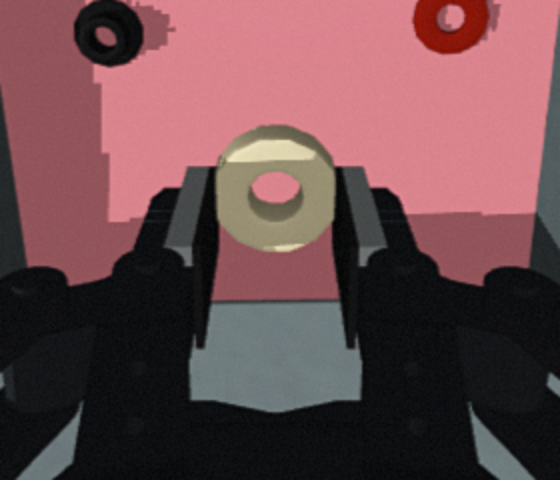

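Spacer held level and centred between the pads: hole at crop (275,190), which is full-image (277,275). Now to the stud, stopping 60 mm beyond it so the camera sees it.

```bash
python3 -m handwheel '[[[4,-40,0],[0,0,0],1],[[6,-52,0],[0,0,0],1],[[6,-52,0],[0,0,0],1],[[6,-52,0],[0,0,0],1],[[6,-52,0],[0,0,0],1],[[6,-40,0],[0,0,0],1],[[4,-19,0],[0,0,0],1],[[0,0,0],[0,0,0],1],[[0,0,0],[0,0,0],1]]'
python3 - <<'E'
from h import *
st,im=grab("wrist"); cv2.imwrite("pics/w4.png",im); print(st["position"],st["ee_rot"].round(4),st["width"])
print(proj("wrist",[.473,-.123,.08],st))
E
```

```text
clock: 8.8
position: [0.5295, -0.1172, 0.1973]
ee_rot: [-0.0, -0.04, 0.999, 0.001]
contact_force: [0.2, 0.7, -0.1]
width: 0.0266
gripper_force: 40.6
[ 0.5294644  -0.11719693  0.19732282] [-4.000e-04 -3.950e-02  9.992e-01  8.000e-04] 0.026611690157373503
[[274.85012051 137.08889452]]
```

View pics/w4.png

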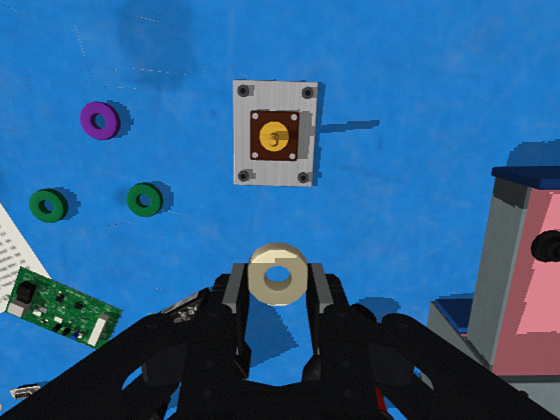

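View: stud with collar at about (274,136), held spacer at (277,274), green cores at (145,199) and (48,205), purple at (99,120).

```bash
cat >> h.py <<'E'
def toolpt(px,zt):
    "pixel -> point in tool frame on plane tool z=zt"
    p=vision.camera_params("wrist");K=np.array(p["intrinsics"]);H=np.array(p["hand_eye"])
    d=H[:3,:3]@np.linalg.inv(K)@np.r_[px,1]; o=H[:3,3]; return ((o+d*(zt-o[2])/d[2])*1000).round(1)
E
python3 - <<'E'
from h import *
st=readout.get_state(); im=cv2.imread("pics/w4.png"); hsv=cv2.cvtColor(im,cv2.COLOR_BGR2HSV)
m=cv2.inRange(hsv,(15,120,110),(35,255,255)); m[:105]=0;m[170:]=0;m[:,:240]=0;m[:,310:]=0
c=max(cv2.findContours(m,0,1)[0],key=cv2.contourArea); e=cv2.fitEllipse(cv2.convexHull(c));print("collar",e)
S=plane("wrist",e[0],.018,st)[0];print(S.round(4),shift(S,st))
b=cv2.inRange(hsv,(0,60,20),(14,255,110)); b[:100]=0;b[175:]=0;b[:,:235]=0;b[:,315:]=0
r=cv2.minAreaRect(cv2.findNonZero(b));print("block",r,plane("wrist",r[0],.016,st).round(4))
print("pred tip px",proj("wrist",[*S[:2],.08],st), "block shift",shift(plane("wrist",r[0],.016,st)[0],st))
# held spacer
s=cv2.inRange(hsv,*M["spacer"]);s[:235]=0;s[315:]=0;s[:,:240]=0;s[:,315:]=0
cs,hi=cv2.findContours(cv2.morphologyEx(s,cv2.MORPH_OPEN,np.ones((2,2))),cv2.RETR_CCOMP,1)
for c_,h_ in zip(cs,hi[0]):
    if cv2.contourArea(c_)>60: print("sp",h_[3],cv2.boundingRect(c_),cv2.fitEllipse(c_))
print("spacer px", [toolpt((277.5,y),-.006) for y in (272,274,276)])
for n,p in (("green",(145,199)),("green",(48,205))): r=find(n,im,p,st,.005);print(r,shift(r[2],st))
cv2.imwrite("pics/c3.png",np.hstack([cv2.resize(im[105:170,240:310],None,fx=5,fy=5,interpolation=2),cv2.resize(im[240:305,240:310],None,fx=5,fy=5,interpolation=2)]))
E
```

```text
collar ((273.5637512207031, 135.9650115966797), (29.266725540161133, 30.17108154296875), 6.291877269744873)
[ 0.4767 -0.1243  0.018 ] [ 53.3  -3.2 179.5]
block ((274.0, 135.5), (49.0, 48.0), 90.0) [[ 0.4763 -0.1239  0.016 ]]
pred tip px [[272.78178654 141.58285734]] block shift [ 53.6  -2.8 181.5]
sp -1 (249, 246, 59, 61) ((277.54473876953125, 276.75274658203125), (57.15245056152344, 61.6944580078125), 124.20770263671875)
sp 0 (264, 265, 30, 28) ((278.43731689453125, 278.6022033691406), (26.044008255004883, 28.755882263183594), 88.0944595336914)
spacer px [array([ 5.5,  0.4, -6. ]), array([ 4.5,  0.4, -6. ]), array([ 3.5,  0.4, -6. ])]
(array([143.8, 199.5]), array([33.4, 35. ]), array([ 0.5523, -0.2538,  0.005 ])) [ -11.8 -138.3  192.3]
(array([ 46.5, 205.4]), array([32. , 36.1]), array([ 0.5668, -0.3554,  0.005 ])) [ -18.2 -240.8  192.2]
```

View pics/c3.png

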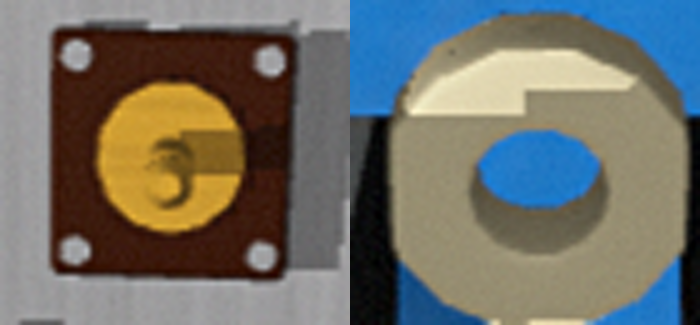

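Crop: stud tip at (168,188) in the left crop, which is full-image (273.6,142.6), with the collar concentric. The held spacer's hole centre is at full-image (277.6,278), about 2.5 mm toward the robot in the tool frame. Shift needed is about (50.6,-3.2). I'll lower in two stages and check the force.

```bash
python3 -m handwheel '[[[30,-3.2,0],[0,0,0],1],[[20.6,0,0],[0,0,0],1],[[0,0,50],[0,0,0],1],[[0,0,40],[0,0,0],1],[[0,0,15],[0,0,0],1],[[0,0,10],[0,0,0],1],[[0,0,5],[0,0,0],1],[[0,0,5],[0,0,0],1],[[0,0,0],[0,0,0],1]]'
python3 - <<'E'
from h import *
st,im=grab("wrist"); cv2.imwrite("pics/c4.png",cv2.resize(im[235:315,230:330],None,fx=6,fy=6,interpolation=2)); print(st["position"],shift([.4767,-.1243,.018],st),st["contact_force"],st["moment"])
E
```

```text
clock: 9.98
position: [0.4797, -0.1257, 0.073]
ee_rot: [0.0, -0.039, 0.999, -0.0]
contact_force: [1.1, -0.4, 0.1]
width: 0.0268
gripper_force: 40.6
[ 0.47968072 -0.12574877  0.07295646] [ 2.9  1.7 55. ] [ 1.11659151 -0.41473704  0.12515705] [ 0.00887515  0.02976026 -0.0121171 ]
```

View pics/c4.png

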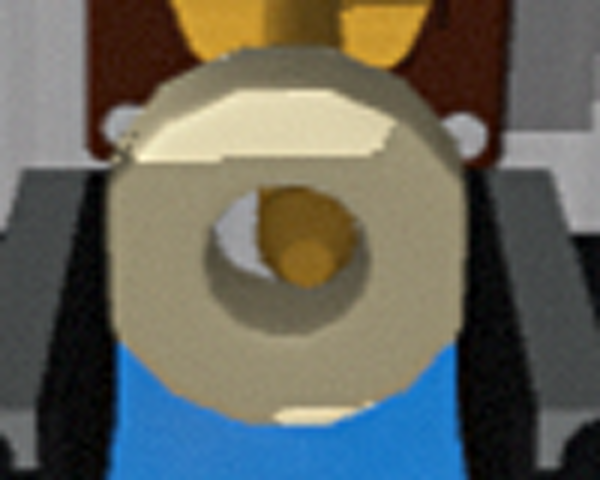

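Crop: the stud is inside the spacer hole, tip at (306,262) against hole centre (288,258), so about 1.3 mm off in tool +y. Correcting, seating and releasing.

```bash
python3 -m handwheel '[[[0,1.3,0],[0,0,0],1],[[0,0,15],[0,0,0],1],[[0,0,20],[0,0,0],1],[[0,0,12],[0,0,0],1],[[0,0,3.5],[0,0,0],1],[[0,0,0],[0,0,0],1]]'
python3 -m handwheel '[[[0,0,0],[0,0,0],0.3],[[0,0,0],[0,0,0],0],[[0,0,0],[0,0,0],0],[[0,0,0],[0,0,0],0],[[0,0,-30],[0,0,0],0],[[0,0,-60],[0,0,0],0],[[-20,0,-60],[0,0,0],0],[[-40,0,-20],[0,0,0],-0.5],[[0,0,0],[0,0,0],-0.5],[[0,0,0],[0,0,0],-0.5]]'
python3 - <<'E'
from h import *
st,im=grab("wrist","w5.png"); print(proj("wrist",[[.476,-.1243,.028],[.476,-.1243,.08]],st))
h=cv2.cvtColor(im,cv2.COLOR_BGR2HSV)
u=proj("wrist",[[.476,-.1243,.028]],st)[0]
for n,p,z in (("spacer",u,.023),): r=find(n,im,p,st,z);print(n,*r)
m=cv2.inRange(h,*M["green"]);n,l,s,c=cv2.connectedComponentsWithStats(m)
for i in range(1,n):
    if 150<s[i,4]<1500: r=find("green",im,c[i],st,.005);print(*r,s[i],shift(r[2],st))
E
```

```text
clock: 10.78
position: [0.4797, -0.1246, 0.0225]
ee_rot: [0.0, -0.039, 0.999, -0.0]
contact_force: [0.2, 0.5, 0.1]
width: 0.0269
gripper_force: 40.6
clock: 12.02
position: [0.5377, -0.1194, 0.1906]
ee_rot: [-0.001, -0.039, 0.999, 0.0]
contact_force: [-0.2, 0.1, -0.5]
width: 0.0642
gripper_force: 0.0
[[276.67308562 127.88076932]
 [276.61021668 130.96498403]]
spacer [276.  129.1] [33.  33.7] [ 0.4773 -0.1248  0.023 ]
[143.  194.2] [33.1 36.2] [ 0.5523 -0.2541  0.005 ] [126 177  35  35 798] [  -4.5 -135.6  185.4]
[ 43.4 199.8] [32.9 37.1] [ 0.5661 -0.3554  0.005 ] [ 26 183  35  35 785] [ -10.3 -237.7  185.3]
```

```bash
python3 -m handwheel '[[[0,-30,0],[0,0,0],-0.4],[[-4.5,-45,0],[0,0,0],-0.4],[[0,-45,0],[0,0,0],-0.4],[[0,-15.6,40],[0,0,0],-0.4],[[0,0,50],[0,0,0],-0.4],[[0,0,0],[0,0,0],-0.4],[[0,0,0],[0,0,0],-0.4]]'
python3 - <<'E'
from h import *
st,im=grab("wrist","w6.png")
u=proj("wrist",[[.5523,-.2541,.005]],st)[0];r=find("green",im,u,st,.005);print(u,*r,shift(r[2],st))
E
```

```text
clock: 12.95
position: [0.5542, -0.2547, 0.1024]
ee_rot: [0.0, -0.039, 0.999, -0.0]
contact_force: [-0.7, -0.7, 1.5]
width: 0.0597
gripper_force: 0.0
[277.91768866 213.38595368] [279.9 213.2] [46.6 46.9] [ 0.552  -0.2526  0.005 ] [ 2.1  2.3 97.4]
```

```bash
python3 -m handwheel '[[[2,2,40],[0,0,0],-0.4],[[0,0,40],[0,0,0],-0.4],[[0,0,14],[0,0,0],-0.4],[[0,0,5.5],[0,0,0],-0.2],[[0,0,0],[0,0,0],0],[[0,0,0],[0,0,0],0.3],[[0,0,0],[0,0,0],1],[[0,0,0],[0,0,0],1],[[0,0,0],[0,0,0],1]]'
python3 -m handwheel '[[[0,0,-20],[0,0,0],1],[[0,0,-50],[0,0,0],1],[[0,0,-60],[0,0,0],1],[[0,0,-57],[0,0,0],1],[[0,50,0],[0,0,0],1],[[0,60,0],[0,0,0],1],[[4,23,0],[0,0,0],1],[[0,0,0],[0,0,0],1],[[0,0,0],[0,0,0],1]]'
cat >> h.py <<'E'
def check(f,name,zt_top,zs=.018):
    "held part (hole centre in tool) and stud position"
    st,im=grab("wrist",f); u=proj("wrist",[[.4767,-.1245,.08]],st)[0]
    hsv=cv2.cvtColor(im,cv2.COLOR_BGR2HSV); m=cv2.inRange(hsv,*M[name]); m[:215]=0; m[350:]=0; m[:,:220]=0; m[:,335:]=0
    cs,hi=cv2.findContours(m,cv2.RETR_CCOMP,cv2.CHAIN_APPROX_NONE)
    for c,h in zip(cs,hi[0]):
        if cv2.contourArea(c)>150: b=cv2.boundingRect(c);e=cv2.fitEllipse(c);print("held","hole" if h[3]>=0 else "outer",b,np.round(e[0],1),toolpt(e[0],zt_top))
    print("pos",st["position"].round(4),st["ee_rot"].round(4),"w",round(st["width"],4),"tip px pred",u.round(1),"stud shift",shift([.4767,-.1245,.08],st))
    return st,im
E
python3 - <<'E'
from h import *
st,im=check("w7.png","green",-.0065)
u=proj("wrist",[[.477,-.1246,.028]],st)[0]; r=find("spacer",im,u,st,.023);print(*r)
E
```

```text
clock: 14.12
position: [0.5531, -0.2535, 0.004]
ee_rot: [0.002, -0.039, 0.999, -0.001]
contact_force: [-0.1, 1.7, 6.1]
width: 0.0332
gripper_force: 39.3
clock: 15.25
position: [0.5381, -0.1217, 0.1894]
ee_rot: [0.001, -0.039, 0.999, -0.001]
contact_force: [0.1, 0.1, -0.9]
width: 0.033
gripper_force: 39.9
held outer (241, 239, 73, 74) [276.9 276.1] [ 3.7  0.2 -6.5]
held hole (261, 264, 33, 25) [277.3 276.3] [ 3.5  0.4 -6.5]
pos [ 0.5381 -0.1217  0.1894] [ 5.000e-04 -3.900e-02  9.992e-01 -7.000e-04] w 0.033 tip px pred [279.7 131.1] stud shift [ 61.5   2.1 109.3]
[279.  128.3] [33.1 34.1] [ 0.4774 -0.1248  0.023 ]
```

```bash
python3 -m handwheel '[[[30,1.7,0],[0,0,0],1],[[28.9,0,0],[0,0,0],1],[[0,0,50],[0,0,0],1],[[0,0,40],[0,0,0],1],[[0,0,15],[0,0,0],1],[[0,0,8],[0,0,0],1],[[0,0,2],[0,0,0],1],[[0,0,0],[0,0,0],1],[[0,0,0],[0,0,0],1]]'
cat >> h.py <<'E'
def brass(im,name):
    hsv=cv2.cvtColor(im,cv2.COLOR_BGR2HSV); g=cv2.inRange(hsv,*M[name]); g[:215]=0; g[350:]=0; g[:,:220]=0; g[:,335:]=0
    cs,hi=cv2.findContours(g,cv2.RETR_CCOMP,cv2.CHAIN_APPROX_NONE)
    H=[c for c,h in zip(cs,hi[0]) if h[3]>=0 and cv2.contourArea(c)>40]
    b=cv2.inRange(hsv,(12,120,50),(35,255,255))
    for c in H:
        k=np.zeros_like(b); cv2.drawContours(k,[c],-1,255,-1); print("hole",cv2.boundingRect(c),"brass",cv2.boundingRect(cv2.findNonZero(k&b)) if (k&b).any() else None)
E
python3 - <<'E'
from h import *
st,im=check("w8.png","green",-.0065); brass(im,"green"); print(st["contact_force"])
E
```

```text
clock: 16.42
position: [0.4793, -0.1238, 0.0748]
ee_rot: [0.001, -0.039, 0.999, -0.0]
contact_force: [-0.5, -0.5, 0.6]
width: 0.0334
gripper_force: 39.9
held outer (241, 238, 73, 75) [277.  275.9] [ 3.7  0.2 -6.5]
held hole (261, 264, 33, 26) [277.1 276.6] [ 3.4  0.3 -6.5]
pos [ 0.4793 -0.1238  0.0748] [ 8.000e-04 -3.920e-02  9.992e-01 -3.000e-04] w 0.0334 tip px pred [275.4 276.8] stud shift [ 2.6 -0.5 -5.2]
hole (261, 264, 33, 26) brass (268, 266, 16, 15)
[-0.49862205 -0.45580767  0.58662158]
```

```bash
python3 -m handwheel '[[[0.8,-0.6,0],[0,0,0],1],[[0,0,15],[0,0,0],1],[[0,0,15],[0,0,0],1],[[0,0,9],[0,0,0],1],[[0,0,3],[0,0,0],1],[[0,0,0],[0,0,0],1],[[0,0,0],[0,0,0],1]]'
python3 -m handwheel '[[[0,0,0],[0,0,0],0.2],[[0,0,0],[0,0,0],-0.1],[[0,0,0],[0,0,0],-0.1],[[0,0,0],[0,0,0],-0.1],[[0,0,-30],[0,0,0],-0.1],[[0,0,-60],[0,0,0],-0.1],[[-20,-20,-60],[0,0,0],-0.1],[[-40,-50,-8],[0,0,0],-0.4],[[0,0,0],[0,0,0],-0.4],[[0,0,0],[0,0,0],-0.4]]'
python3 - <<'E'
from h import *
st,im=grab("wrist","w9.png"); h=cv2.cvtColor(im,cv2.COLOR_BGR2HSV)
m=cv2.inRange(h,*M["green"]);n,l,s,c=cv2.connectedComponentsWithStats(m)
print(proj("wrist",[[.4771,-.1245,.033],[.566,-.3554,.005]],st))
for i in range(1,n):
    if 150<s[i,4]<2500: r=find("green",im,c[i],st,.005);print(*r,s[i],shift(r[2],st), plane("wrist",r[0],.033,st).round(4))
E
```

```text
clock: 17.35
position: [0.4783, -0.1242, 0.0324]
ee_rot: [0.0, -0.039, 0.999, -0.0]
contact_force: [-0.8, 0.2, 0.5]
width: 0.0334
gripper_force: 39.9
clock: 18.6
position: [0.5396, -0.1862, 0.1854]
ee_rot: [-0.001, -0.039, 0.999, 0.001]
contact_force: [-0.4, 0.4, 0.4]
width: 0.0601
gripper_force: 0.0
[[353.46090706 133.51962169]
 [106.85041969 204.30779677]]
[354.8 132.8] [41.  43.6] [ 0.4775 -0.117   0.005 ] [ 334  112   42   43 1081] [ 56.1  73.5 180.7] [[ 0.4764 -0.1234  0.033 ]]
[108.3 204.4] [34.7 36.8] [ 0.566 -0.354  0.005] [ 90 188  36  35 813] [ -13.7 -169.7  180.1] [[ 0.5572 -0.3399  0.033 ]]
[106.1 300. ] [ 65.3 103.7] [ 0.6764 -0.3644  0.005 ] [  58  269  104   64 2384] [-123.  -188.6  179.8] [[ 0.6581 -0.3495  0.033 ]]
```

```bash
python3 -m handwheel '[[[-4,-40,0],[0,0,0],-0.4],[[-5,-50,0],[0,0,0],-0.4],[[-4.7,-50,0],[0,0,0],-0.4],[[0,-29.7,35],[0,0,0],-0.4],[[0,0,50],[0,0,0],-0.4],[[0,0,0],[0,0,0],-0.4],[[0,0,0],[0,0,0],-0.4]]'
python3 - <<'E'
from h import *
st,im=grab("wrist","w10.png")
u=proj("wrist",[[.566,-.3545,.005]],st)[0];r=find("green",im,u,st,.005);print(u,*r,shift(r[2],st))
E
```

```text
clock: 19.52
position: [0.5679, -0.3542, 0.1027]
ee_rot: [0.0, -0.04, 0.999, -0.0]
contact_force: [0.4, -0.4, 1.6]
width: 0.0601
gripper_force: 0.0
[276.78469115 213.14132173] [279.2 213.9] [45.3 47. ] [ 0.5664 -0.3526  0.005 ] [ 1.5  1.8 97.6]
```

```bash
python3 -m handwheel '[[[2,1.5,40],[0,0,0],-0.4],[[0,0,40],[0,0,0],-0.4],[[0,0,14],[0,0,0],-0.4],[[0,0,5],[0,0,0],-0.2],[[0,0,0],[0,0,0],0],[[0,0,0],[0,0,0],0.3],[[0,0,0],[0,0,0],1],[[0,0,0],[0,0,0],1],[[0,0,0],[0,0,0],1]]'
python3 -m handwheel '[[[0,0,-20],[0,0,0],1],[[0,0,-50],[0,0,0],1],[[0,0,-60],[0,0,0],1],[[5,30,-55],[0,0,0],1],[[5,57,0],[0,0,0],1],[[5,57,0],[0,0,0],1],[[2,57,0],[0,0,0],1],[[0,31,0],[0,0,0],1],[[0,0,0],[0,0,0],1],[[0,0,0],[0,0,0],1]]'
python3 - <<'E'
from h import *
st,im=check("w11.png","green",-.0065)
u=proj("wrist",[[.477,-.1246,.033]],st)[0]; r=find("green",im,u,st,.033);print(*r)
E
```

```text
clock: 20.7
position: [0.5667, -0.3543, 0.0044]
ee_rot: [0.002, -0.039, 0.999, -0.001]
contact_force: [0.2, 1.0, 6.4]
width: 0.0328
gripper_force: 40.2
clock: 21.95
position: [0.5307, -0.1243, 0.1874]
ee_rot: [0.0, -0.039, 0.999, -0.001]
contact_force: [-0.1, 0.5, -0.7]
width: 0.0332
gripper_force: 39.9
held outer (242, 240, 72, 75) [277.  277.7] [ 2.9  0.2 -6.5]
held hole (261, 266, 33, 25) [277.1 277.9] [ 2.7  0.3 -6.5]
pos [ 0.5307 -0.1243  0.1874] [ 4.000e-04 -3.930e-02  9.992e-01 -5.000e-04] w 0.0332 tip px pred [282.4 141.9] stud shift [ 53.9   4.1 107.3]
[282.5 137.1] [40.6 41.9] [ 0.4766 -0.1239  0.033 ]
```

```bash
python3 -m handwheel '[[[30,4,0],[0,0,0],1],[[22.5,0,0],[0,0,0],1],[[0,0,50],[0,0,0],1],[[0,0,40],[0,0,0],1],[[0,0,12],[0,0,0],1],[[0,0,8],[0,0,0],1],[[0,0,2.5],[0,0,0],1],[[0,0,0],[0,0,0],1],[[0,0,0],[0,0,0],1]]'
python3 - <<'E'
from h import *
st,im=check("w12.png","green",-.0065); brass(im,"green"); print(st["contact_force"])
E
```

```text
clock: 23.12
position: [0.4784, -0.124, 0.0754]
ee_rot: [0.001, -0.039, 0.999, -0.0]
contact_force: [-0.1, 0.2, -0.2]
width: 0.0331
gripper_force: 39.9
held outer (242, 215, 72, 99) [277.1 265.5] [ 9.   0.2 -6.5]
held hole (261, 266, 33, 26) [277.1 277.9] [ 2.7  0.3 -6.5]
held hole (265, 231, 26, 13) [277.2 237. ] [22.7  0.3 -6.5]
pos [ 0.4784 -0.124   0.0754] [ 9.000e-04 -3.920e-02  9.992e-01 -4.000e-04] w 0.0331 tip px pred [275.7 278. ] stud shift [ 1.7 -0.4 -4.6]
hole (261, 266, 33, 26) brass (269, 267, 16, 15)
hole (265, 231, 26, 13) brass (267, 232, 19, 9)
[-0.07136101  0.15874465 -0.21011954]
```

```bash
python3 -m handwheel '[[[1,0,0],[0,0,0],1],[[0,0,12],[0,0,0],1],[[0,0,12],[0,0,0],1],[[0,0,6],[0,0,0],1],[[0,0,2.5],[0,0,0],1],[[0,0,0],[0,0,0],1],[[0,0,0],[0,0,0],1]]'
python3 -m handwheel '[[[0,0,0],[0,0,0],0.2],[[0,0,0],[0,0,0],-0.1],[[0,0,0],[0,0,0],-0.1],[[0,0,0],[0,0,0],-0.1],[[0,0,-30],[0,0,0],-0.1],[[0,0,-60],[0,0,0],-0.1],[[-20,20,-60],[0,0,0],-0.1],[[-40,50,0],[0,0,0],-0.4],[[0,0,0],[0,0,0],-0.4],[[0,0,0],[0,0,0],-0.4]]'
python3 - <<'E'
from h import *
st,im=grab("wrist","w13.png"); u=proj("wrist",[[.4766,-.1242,.043]],st)[0]
r=find("green",im,u,st,.043);print(u,*r); print("washer",shift([.5284,.264,.072],st),"bush",shift([.5449,.1212,.0745],st))
E
```

```text
clock: 24.05
position: [0.476, -0.1235, 0.0423]
ee_rot: [-0.001, -0.039, 0.999, 0.0]
contact_force: [-2.7, 0.2, 5.8]
width: 0.0329
gripper_force: 40.6
clock: 25.3
position: [0.5285, -0.0517, 0.1879]
ee_rot: [-0.001, -0.04, 0.999, -0.0]
contact_force: [-0.5, 0.3, 0.0]
width: 0.0596
gripper_force: 0.0
[195.90863151 134.07493115] [196.1 133.3] [41.4 44.5] [ 0.4759 -0.1241  0.043 ]
washer [-25.2 314.7 115.9] bush [-30.3 171.1 113.4]
```

```bash
python3 -m handwheel '[[[-5,50,0],[0,0,0],-0.1],[[-5,58,0],[0,0,0],-0.1],[[-5,58,0],[0,0,0],-0.1],[[-5,58,0],[0,0,0],-0.1],[[-5,58,0],[0,0,0],-0.1],[[0,32.7,35],[0,0,0],-0.1],[[0,0,0],[0,0,0],-0.1],[[0,0,0],[0,0,0],-0.1]]'
python3 - <<'E'
from h import *
st,im=grab("wrist","w14.png")
u=proj("wrist",[[.5284,.264,.072]],st)[0];r=find("washer",im,u,st,.072);print(u,*r,shift(r[2],st))
E
```

```text
clock: 26.35
position: [0.5297, 0.2623, 0.1535]
ee_rot: [-0.0, -0.039, 0.999, -0.001]
contact_force: [-0.1, 0.7, 0.0]
width: 0.0468
gripper_force: 0.0
[279.54572641 221.03596828] [279.3 221.6] [41.7 43.3] [0.5289 0.2639 0.072 ] [ 0.6  1.8 81.5]
```

```bash
python3 -m handwheel '[[[0.6,1.6,40],[0,0,0],-0.1],[[0,0,25],[0,0,0],-0.1],[[0,0,12],[0,0,0],-0.1],[[0,0,3.7],[0,0,0],-0.1],[[0,0,0],[0,0,0],0.2],[[0,0,0],[0,0,0],0.5],[[0,0,0],[0,0,0],1],[[0,0,0],[0,0,0],1],[[0,0,0],[0,0,0],1]]' 40
python3 -m handwheel '[[[0,0,-15],[0,0,0],1],[[0,0,-45],[0,0,0],1],[[0,0,-55],[0,0,0],1],[[0,-40,0],[0,0,0],1],[[2,-58,0],[0,0,0],1],[[5,-58,0],[0,0,0],1],[[5,-58,0],[0,0,0],1],[[5,-58,0],[0,0,0],1],[[5,-58,0],[0,0,0],1],[[2,-58,0],[0,0,0],1],[[0,0,0],[0,0,0],1],[[0,0,0],[0,0,0],1]]'
python3 - <<'E'
from h import *
st,im=check("w15.png","washer",-.001)
u=proj("wrist",[[.477,-.1246,.043]],st)[0]; r=find("green",im,u,st,.043);print(*r)
cv2.imwrite("pics/c5.png",np.vstack([cv2.resize(im[int(u[1])-40:int(u[1])+40,220:340],None,fx=3,fy=3),cv2.resize(im[220:320,220:340],None,fx=3,fy=3)]))
E
```

```text
clock: 27.52
position: [0.5299, 0.266, 0.0745]
ee_rot: [0.002, -0.039, 0.999, 0.001]
contact_force: [0.3, -0.3, 6.5]
width: 0.0003
gripper_force: 3.2
clock: 29.02
position: [0.5348, -0.1229, 0.1881]
ee_rot: [-0.0, -0.039, 0.999, 0.001]
contact_force: [0.4, 0.5, -0.4]
width: 0.0002
gripper_force: 0.0Traceback (most recent call last):
  File "<stdin>", line 2, in <module>
  File "h.py", line 48, in check
    for c,h in zip(cs,hi[0]):
                      ~~^^^
TypeError: 'NoneType' object is not subscriptable
```

The washer grip missed: the fingers closed above it, because the tips retract while open. Going back to re-measure and grip lower.

```bash
python3 -m handwheel '[[[-2,50,0],[0,0,0],-0.1],[[-5,58,0],[0,0,0],-0.1],[[-5,58,0],[0,0,0],-0.1],[[-5,58,0],[0,0,0],-0.1],[[-5,58,0],[0,0,0],-0.1],[[-2,58,0],[0,0,0],-0.1],[[0,48,35],[0,0,0],-0.1],[[0,0,0],[0,0,0],-0.1],[[0,0,0],[0,0,0],-0.1]]'
python3 - <<'E'
from h import *
st,im=grab("wrist","w16.png")
u=proj("wrist",[[.5284,.264,.072]],st)[0];r=find("washer",im,u,st,.072);print(u,*r,shift(r[2],st))
u=proj("wrist",[[.54,.121,.0745]],st);print(u)
E
```

```text
clock: 30.2
position: [0.5279, 0.2662, 0.1531]
ee_rot: [-0.0, -0.041, 0.999, -0.0]
contact_force: [0.5, 0.2, 0.2]
width: 0.047
gripper_force: 0.0
[273.72612665 223.16902762] [275.  223.7] [41.6 43.4] [0.5287 0.2649 0.072 ] [-0.8 -1.3 81.1]
[[ 69.77401241 224.33862591]]
```

```bash
python3 -m handwheel '[[[-0.5,-1,40],[0,0,0],-0.1],[[0,0,30],[0,0,0],-0.1],[[0,0,10],[0,0,0],-0.1],[[0,0,4],[0,0,0],-0.1],[[0,0,0],[0,0,0],0],[[0,0,0],[0,0,0],0.2],[[0,0,0],[0,0,0],0.4],[[0,0,0],[0,0,0],1],[[0,0,0],[0,0,0],1],[[0,0,0],[0,0,0],1]]' 40
```

```text
clock: 31.5
position: [0.5301, 0.2647, 0.0703]
ee_rot: [0.001, -0.039, 0.999, 0.0]
contact_force: [0.0, -0.5, 5.2]
width: 0.0284
gripper_force: 39.4
```

```bash
python3 -m handwheel '[[[0,0,-15],[0,0,0],1],[[0,0,-45],[0,0,0],1],[[0,0,-58],[0,0,0],1],[[0,-40,0],[0,0,0],1],[[2,-58,0],[0,0,0],1],[[5,-58,0],[0,0,0],1],[[5,-58,0],[0,0,0],1],[[5,-58,0],[0,0,0],1],[[5,-58,0],[0,0,0],1],[[2,-58,0],[0,0,0],1],[[0,0,0],[0,0,0],1],[[0,0,0],[0,0,0],1]]'
python3 - <<'E'
from h import *
st,im=grab("wrist","w17.png")
u=proj("wrist",[[.477,-.1246,.043]],st)[0]; r=find("green",im,u,st,.043);print(*r)
v=int(u[1]);cv2.imwrite("pics/c6.png",np.hstack([cv2.resize(im[v-50:v+50,220:340],None,fx=3,fy=3),cv2.resize(im[220:320,220:340],None,fx=3,fy=3)])); print(v)
check("w17b.png","washer",-.0042)
E
```

```text
clock: 33.0
position: [0.5355, -0.1239, 0.1872]
ee_rot: [0.0, -0.039, 0.999, 0.001]
contact_force: [0.9, -0.3, -0.7]
width: 0.0283
gripper_force: 39.6
[282.8 131.6] [42.4 43.6] [ 0.4761 -0.1233  0.043 ]
132
held outer (247, 246, 62, 61) [277.2 275.8] [ 2.6  0.3 -4.2]
held hole (263, 264, 29, 25) [277.2 276. ] [ 2.5  0.3 -4.2]
pos [ 0.5355 -0.1232  0.1872] [-0.000e+00 -3.940e-02  9.992e-01  5.000e-04] w 0.0285 tip px pred [281.3 135.2] stud shift [ 58.7   3.3 107.2]
```

View pics/c6.png

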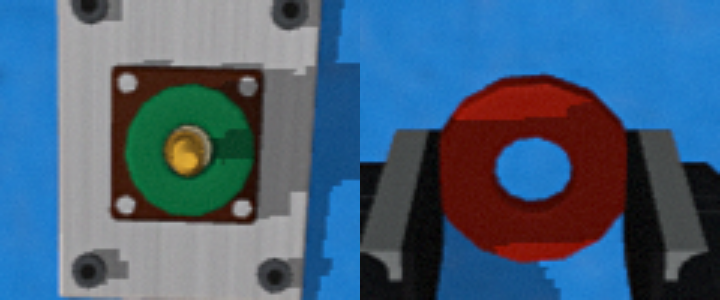

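Crop: the top core lies flat and concentric on the stud, centre (189,150). The washer is held level, hole at (535,172). Threading it.

```bash
python3 -m handwheel '[[[30,3.1,0],[0,0,0],1],[[26.9,0,0],[0,0,0],1],[[0,0,50],[0,0,0],1],[[0,0,40],[0,0,0],1],[[0,0,13],[0,0,0],1],[[0,0,8],[0,0,0],1],[[0,0,3],[0,0,0],1],[[0,0,0],[0,0,0],1],[[0,0,0],[0,0,0],1]]'
python3 - <<'E'
from h import *
st,im=check("w18.png","washer",-.0042); brass(im,"washer"); print(st["contact_force"])
E
```

```text
clock: 34.22
position: [0.4793, -0.1258, 0.0737]
ee_rot: [0.001, -0.039, 0.999, -0.0]
contact_force: [-0.0, 0.2, -0.5]
width: 0.0288
gripper_force: 39.6
held outer (247, 245, 62, 62) [277.3 275.5] [ 2.8  0.3 -4.2]
held hole (263, 265, 29, 24) [277.2 276.5] [ 2.3  0.3 -4.2]
pos [ 0.4793 -0.1258  0.0737] [ 8.000e-04 -3.910e-02  9.992e-01 -3.000e-04] w 0.0288 tip px pred [279.9 278.2] stud shift [ 2.5  1.5 -6.3]
hole (263, 265, 29, 24) brass (265, 266, 25, 17)
[-0.00547066  0.229834   -0.45356633]
```

```bash
python3 -m handwheel '[[[0.5,1.2,0],[0,0,0],1],[[0,0,0],[0,0,0],1]]'
python3 - <<'E'
from h import *
st,im=check("w19.png","washer",-.0042); print(st["contact_force"])
h=cv2.cvtColor(im,cv2.COLOR_BGR2HSV)
for lo in (14,17,20):
    b=cv2.inRange(h,(lo,120,60),(35,255,255));b[:263]=0;b[291:]=0;b[:,:262]=0;b[:,294:]=0
    print(lo,cv2.boundingRect(cv2.findNonZero(b)))
for r in (268,272,276,280,284): print(r,h[r,264:294:2,0],h[r,264:294:2,2])
E
```

```text
clock: 34.52
position: [0.4782, -0.1245, 0.0731]
ee_rot: [0.0, -0.039, 0.999, -0.0]
contact_force: [-0.5, -0.4, 0.3]
width: 0.0289
gripper_force: 39.6
held outer (247, 245, 62, 62) [277.3 275.4] [ 2.8  0.4 -4.2]
held hole (263, 264, 29, 25) [277.2 276.4] [ 2.3  0.3 -4.2]
pos [ 0.4782 -0.1245  0.0731] [ 2.000e-04 -3.910e-02  9.992e-01 -0.000e+00] w 0.0289 tip px pred [276.8 280.9] stud shift [ 1.5  0.1 -6.9]
[-0.51537435 -0.42158675  0.25686507]
14 (269, 266, 17, 19)
17 (269, 266, 17, 19)
20 (269, 266, 17, 19)
268 [ 2  3  7 14 21 20 19 20 21 20 19 10  4  3  2] [ 90  88  80 102 123 100  88  93  94 117 121  69  86  86  93]
272 [ 3 66 76 25 21 19 20 20 19 20 18 59 74  2  3] [ 88  71 102  84 103 114 111 111 111 112 108  93  93  90  86]
276 [ 5 74 73 19 20 20 20 19 19 20 18 41 76 34  2] [ 67 103 101 100 110 113 117 121 122 114 109  84 102  49  88]
280 [  1   0 120  18  19  20  20  20  20  20  18 120   0   0   2] [ 71 120 173 117  95 132 139 143 142 119  90 172 154  61  86]
284 [  4   0 179   0  99  19  19  20  19 116 120   1   4   3   2] [ 88  63  57 139 172 140 143 143 136 170 158  60  60  87  87]
```

Well centred; lowering 24 mm and releasing.

```bash
python3 -m handwheel '[[[0,0,10],[0,0,0],1],[[0,0,8],[0,0,0],1],[[0,0,5],[0,0,0],1],[[0,0,1],[0,0,0],1],[[0,0,0],[0,0,0],1],[[0,0,0],[0,0,0],1]]'
python3 -m handwheel '[[[0,0,0],[0,0,0],0.2],[[0,0,0],[0,0,0],-0.05],[[0,0,0],[0,0,0],-0.05],[[0,0,0],[0,0,0],-0.05],[[0,0,-30],[0,0,0],-0.05],[[0,0,-60],[0,0,0],-0.05],[[-20,20,-48],[0,0,0],-0.05],[[-35,50,0],[0,0,0],-0.1],[[0,0,0],[0,0,0],-0.1],[[0,0,0],[0,0,0],-0.1]]'
python3 - <<'E'
from h import *
st,im=grab("wrist","w20.png"); u=proj("wrist",[[.4766,-.1242,.0505]],st)[0]
r=find("washer",im,u,st,.0505);print(u,*r); print("bush",shift([.5449,.1212,.0765],st))
E
```

```text
clock: 35.33
position: [0.4778, -0.1243, 0.0489]
ee_rot: [-0.0, -0.039, 0.999, 0.0]
contact_force: [-2.2, 1.5, 3.9]
width: 0.0289
gripper_force: 40.0
clock: 36.58
position: [0.5268, -0.0504, 0.1863]
ee_rot: [-0.001, -0.04, 0.999, -0.0]
contact_force: [-0.3, -0.2, 0.4]
width: 0.0472
gripper_force: 0.0
[191.65654964 136.7780737 ] [191.4 136.4] [37.  39.8] [ 0.4763 -0.1244  0.0505]
bush [-31.9 169.6 109.7]
```

```bash
python3 -m handwheel '[[[-10,50,0],[0,0,0],-0.1],[[-12,55,0],[0,0,0],-0.1],[[-9.9,50,0],[0,0,0],-0.1],[[0,14.6,32],[0,0,0],-0.1],[[0,0,0],[0,0,0],-0.1],[[0,0,0],[0,0,0],-0.1]]'
python3 - <<'E'
from h import *
st,im=grab("wrist","w21.png")
u=proj("wrist",[[.5449,.1212,.0765]],st)[0]; h=cv2.cvtColor(im,cv2.COLOR_BGR2HSV)
m=cv2.inRange(h,(0,0,0),(180,255,75)); m[:int(u[1])-45]=0;m[int(u[1])+32:]=0;m[:,:230]=0;m[:,325:]=0
r=find("black",im,u,st,.0735);print(u,*r,shift(r[2],st))
cv2.imwrite("pics/c7.png",cv2.resize(im[int(u[1])-60:int(u[1])+60,200:360],None,fx=4,fy=4))
print(int(u[1])-60)
E
```

```text
clock: 37.38
position: [0.5462, 0.1196, 0.1553]
ee_rot: [0.0, -0.038, 0.999, -0.0]
contact_force: [-0.2, 0.1, 0.4]
width: 0.0469
gripper_force: 0.0
[279.28183587 222.06372206] [278.7 222.2] [38.5 40.3] [0.546  0.1209 0.0735] [ 0.1  1.3 81.8]
162
```

View pics/c7.png

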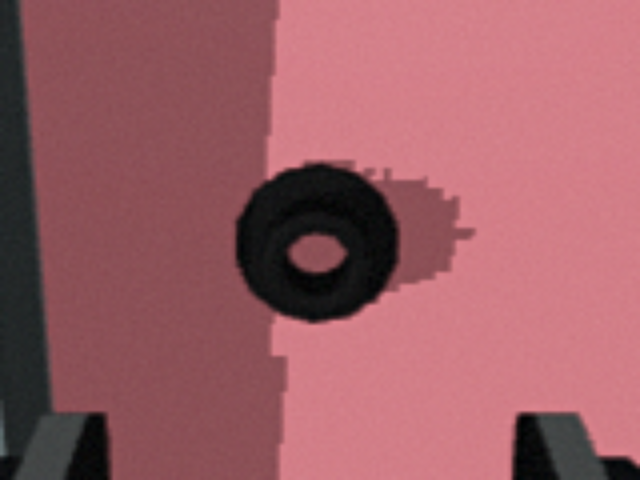

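Crop: the bushing stands on its flange, outline centre (318,243), neck and hole upward. Gripping its neck.

```bash
python3 -m handwheel '[[[0,1.3,40],[0,0,0],-0.1],[[0,0,25],[0,0,0],-0.1],[[0,0,12],[0,0,0],-0.1],[[0,0,3.5],[0,0,0],-0.1],[[0,0,0],[0,0,0],0.2],[[0,0,0],[0,0,0],0.4],[[0,0,0],[0,0,0],1],[[0,0,0],[0,0,0],1],[[0,0,0],[0,0,0],1]]' 40
python3 - <<'E'
from rig import readout
print(readout.get_state()["gripper_force"])
E
python3 -m handwheel '[[[0,0,-15],[0,0,0],1],[[0,0,-45],[0,0,0],1],[[0,0,-55],[0,0,0],1],[[5,-40,0],[0,0,0],1],[[10,-55,0],[0,0,0],1],[[10,-55,0],[0,0,0],1],[[3,-55,0],[0,0,0],1],[[0,-37,0],[0,0,0],1],[[0,0,0],[0,0,0],1],[[0,0,0],[0,0,0],1]]'
python3 - <<'E'
from h import *
st,im=grab("wrist","w22.png")
u=proj("wrist",[[.477,-.1246,.05]],st)[0]; r=find("washer",im,u,st,.0505);print(*r,shift([.4766,-.1243,.08],st))
v=int(u[1]);cv2.imwrite("pics/c8.png",np.hstack([cv2.resize(im[v-50:v+50,220:340],None,fx=3,fy=3),cv2.resize(im[220:320,220:340],None,fx=3,fy=3)])); print(v)
E
```

```text
clock: 38.55
position: [0.5467, 0.1226, 0.0755]
ee_rot: [0.001, -0.039, 0.999, 0.0]
contact_force: [-0.7, -0.3, 6.2]
width: 0.0174
gripper_force: 39.3
39.267709124833345
clock: 39.8
position: [0.5367, -0.1203, 0.1896]
ee_rot: [-0.0, -0.039, 0.999, 0.001]
contact_force: [-0.3, 0.2, 0.6]
width: 0.0171
gripper_force: 39.2
[277.1 131.4] [37.3 41.9] [ 0.4772 -0.1246  0.0505] [ 60.2   0.6 109.6]
131
```

View pics/c8.png

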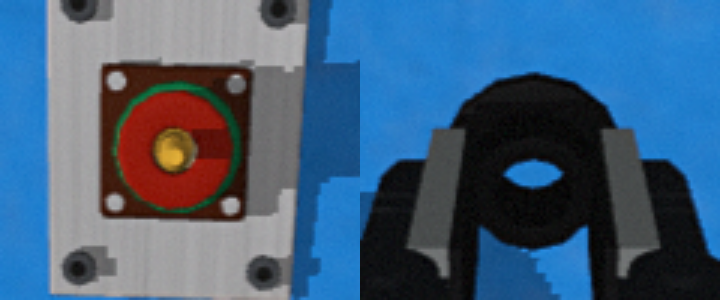

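Crop: the washer sits flat on the core around the stud, (170,148). The bushing is held upright, flange down, hole at (534,173).

```bash
python3 -m handwheel '[[[30,0.2,0],[0,0,0],1],[[29.4,0,0],[0,0,0],1],[[0,0,50],[0,0,0],1],[[0,0,40],[0,0,0],1],[[0,0,10],[0,0,0],1],[[0,0,5],[0,0,0],1],[[0,0,0],[0,0,0],1],[[0,0,0],[0,0,0],1]]'
python3 - <<'E'
from h import *
st,im=grab("wrist","w23.png"); print(st["position"],st["contact_force"],"pred tip",proj("wrist",[.4768,-.1243,.08],st),shift([.4768,-.1243,.08],st))
h=cv2.cvtColor(im,cv2.COLOR_BGR2HSV)
b=cv2.inRange(h,(14,100,40),(35,255,255));b[:268]=0;b[300:]=0;b[:,:262]=0;b[:,294:]=0
if b.any(): print("brass",cv2.boundingRect(cv2.findNonZero(b)))
k=cv2.inRange(h,(0,0,48),(180,255,255)); k[:262]=0;k[298:]=0;k[:,:265]=0;k[:,292:]=0
print("hole",cv2.boundingRect(cv2.findNonZero(k)))
for r in (270,273,276,279,282,285,288): print(r,h[r,264:294:2,0],h[r,264:294:2,2])
E
```

```text
clock: 40.85
position: [0.4787, -0.1257, 0.0856]
ee_rot: [0.001, -0.039, 0.999, -0.0]
contact_force: [0.5, 0.7, 0.6]
width: 0.0173
gripper_force: 39.2
[ 0.47874093 -0.12567876  0.08555581] [0.4906457  0.74089908 0.61691241] pred tip [[279.70996995 267.91615834]] [1.8 1.5 5.6]
hole (268, 273, 24, 25)
270 [ 80  90  60 128 162 155 100 140 150 135 120 128  75  53  60] [14 12 18 19 16 13 19 13 15 18 12 19 17 16  7]
273 [ 70  81  75 120 170   0   0  45 105   0 110 150 150  60  30] [ 15  15  15   6  14  28  65 113  37  23   8  14  14  14  16]
276 [ 45 150 120 105 160 120  30   0  75 130 150 100   0 144  30] [ 15  16  34 166 165 164 159 159 158 162 169  68  10  16  16]
279 [115 105 135 130 150 120  75 150 120 120   0 105   0 135 110] [ 14  10  33 136 166 163 161 161 162 161 168  84   6  16  17]
282 [ 30 105 120 150  60 150  30 150 120  30  80   0 105 126 150] [16 14 13 10 15 41 76 88 49 21  3 12  9  7 15]
285 [ 60 105  84   0   0  90  40  75  83  96  15  42  80  20 114] [12 12 10 14 12 10 13 17 10 11 12 12 12 10 21]
288 [ 15   0 165 144 150 130  15  20 110  60  90 150  80 143  98] [12  9  2 11  4  6 18 13 12 11 14 10 14 12 16]
```

```bash
python3 -m handwheel '[[[1.4,1.1,0],[0,0,0],1],[[0,0,4],[0,0,0],1],[[0,0,3],[0,0,0],1],[[0,0,0],[0,0,0],1]]'
python3 - <<'E'
from h import *
st,im=grab("wrist","w24.png"); print(st["position"],st["contact_force"],"pred tip",proj("wrist",[.4766,-.1243,.08],st))
h=cv2.cvtColor(im,cv2.COLOR_BGR2HSV)
b=cv2.inRange(h,(14,100,40),(35,255,255));b[:262]=0;b[300:]=0;b[:,:262]=0;b[:,294:]=0
if b.any(): print("brass",cv2.boundingRect(cv2.findNonZero(b)))
for r in (273,276,279,282,285): print(r,h[r,264:294:2,0],h[r,264:294:2,2])
E
```

```text
clock: 41.4
position: [0.4759, -0.1243, 0.077]
ee_rot: [-0.0, -0.039, 0.999, 0.0]
contact_force: [-0.2, -0.4, -0.1]
width: 0.0174
gripper_force: 39.2
[ 0.47592364 -0.12433146  0.07697247] [-0.21546164 -0.35361255 -0.11175219] pred tip [[276.51591228 280.94170432]]
brass (269, 273, 17, 13)
273 [ 42  90 160 165  15  13  18  19  25  13 115 108  30 105   0] [19 13 14  7 13 18 49 78 22 17 14 15 18 14 15]
276 [140 120   4  19  19  20  20  19  20  20  18   7 120 150  23] [ 19  18  26 103 116 120 116 120 118 113 108  47  12  19  11]
279 [138  99   9  21  20  21  20  20  21  19  16   2  90 150 126] [ 15  15  33  95 105 129 138 142 127 107 104  73   6  16  23]
282 [ 15 150  40  19  20  20  19  20  19  18  36  90  30 135 150] [ 15  11  10  24 100 145 147 145 146  85  11   8   6  16  16]
285 [105 150 150 105 135  11  20  20   0  96  30 113 120 165   0] [10 16  9 11  8 23 54 70 18 12 14  8 13  9 18]
```

Tip is inside the bore with no contact force. Small correction, then seating and releasing.

```bash
python3 -m handwheel '[[[-0.7,0,2],[0,0,0],1],[[0,0,6],[0,0,0],1],[[0,0,5],[0,0,0],1],[[0,0,3.5],[0,0,0],1],[[0,0,1],[0,0,0],1],[[0,0,0],[0,0,0],1]]'
python3 -m handwheel '[[[0,0,0],[0,0,0],0.4],[[0,0,0],[0,0,0],0.1],[[0,0,0],[0,0,0],0.1],[[0,0,0],[0,0,0],0.1],[[0,0,-30],[0,0,0],0.1],[[0,0,-60],[0,0,0],0.1],[[-20,20,-40],[0,0,0],0.1],[[-35,50,0],[0,0,0],-0.5],[[0,0,0],[0,0,0],-0.5],[[0,0,0],[0,0,0],-0.5]]'
python3 - <<'E'
from h import *
st,im=grab("wrist","w25.png"); u=proj("wrist",[[.4766,-.1242,.06]],st)[0].astype(int)
s2,im2=grab("side","s25.png"); v=proj("side",[[.4766,-.1242,.04]])[0].astype(int);
a=cv2.resize(im[u[1]-40:u[1]+40,u[0]-40:u[0]+40],(400,400),interpolation=2);b=cv2.resize(im2[v[1]-40:v[1]+40,v[0]-40:v[0]+40],(400,400),interpolation=2)
cv2.imwrite("pics/c9.png",np.hstack([a,b])); 
print("knob front", shift([.4425,.184,.0985],st))
E
```

```text
clock: 42.2
position: [0.477, -0.1244, 0.0598]
ee_rot: [-0.0, -0.039, 0.999, 0.0]
contact_force: [0.5, -0.1, -0.1]
width: 0.0172
gripper_force: 39.2
clock: 43.45
position: [0.5256, -0.0503, 0.1894]
ee_rot: [-0.001, -0.04, 0.999, -0.0]
contact_force: [0.3, -0.4, -0.0]
width: 0.0641
gripper_force: 0.0
knob front [ 64.1 240.2  90.9]
```

View pics/c9.png

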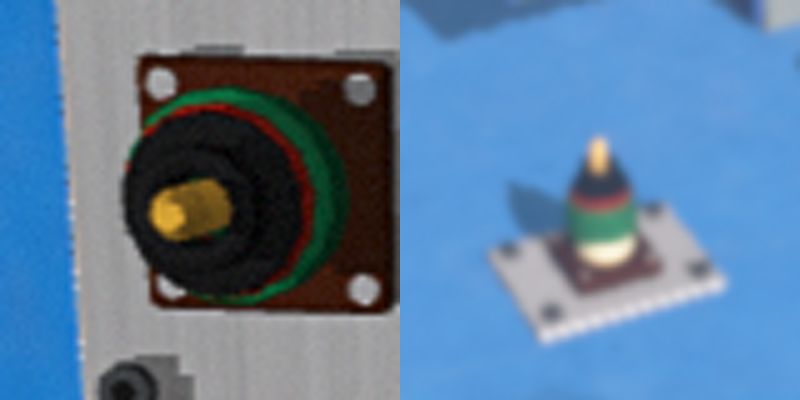

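Crops show the full stack: ivory, green, green, red, and black with its flange down, with the stud tip through at (170,215). Now I'm gripping the knob again and pushing the drawer shut.

```bash
python3 -m handwheel '[[[13,45,0],[0,0,0],-1],[[15,55,0],[0,0,0],-1],[[15,55,0],[0,0,0],-1],[[15,55,0],[0,0,0],-1],[[7,27.5,0],[0,0,0],-1],[[0,0,0],[0,0,0],-1],[[0,0,50],[0,0,0],-1],[[0,0,45],[0,0,0],-1],[[0,0,15],[0,0,0],-1],[[0,0,0],[0,0,0],0],[[0,0,0],[0,0,0],0.3],[[0,0,0],[0,0,0],1],[[0,0,0],[0,0,0],1],[[0,0,0],[0,0,0],1],[[0,0,0],[0,0,0],1]]' 50
```

```text
clock: 45.42
position: [0.4438, 0.1814, 0.081]
ee_rot: [0.001, -0.039, 0.999, -0.0]
contact_force: [-0.1, -1.9, 6.6]
width: 0.022
gripper_force: 48.8
```

```bash
python3 -m handwheel '[[[-16,0.2,0],[0,0,0],1],[[-24,0.3,0],[0,0,0],1],[[-24,0.3,0],[0,0,0],1],[[-24,0.3,0],[0,0,0],1],[[-24,0.3,0],[0,0,0],1],[[-24,0.3,0],[0,0,0],1],[[-16,0.2,0],[0,0,0],1],[[-8,0,0],[0,0,0],1],[[-3,0,0],[0,0,0],1],[[0,0,0],[0,0,0],1],[[0,0,0],[0,0,0],1]]'
```

```text
clock: 46.8
position: [0.6029, 0.1962, 0.081]
ee_rot: [-0.002, -0.039, 0.999, 0.0]
contact_force: [-6.4, -0.4, 8.9]
width: 0.0218
gripper_force: 49.4
```

```bash
python3 -m handwheel '[[[1,0,0],[0,0,0],1],[[0,0,0],[0,0,0],0],[[0,0,0],[0,0,0],-1],[[0,0,0],[0,0,0],-1],[[0,0,-40],[0,0,0],-1],[[0,0,-60],[0,0,0],-1],[[45,0,-50],[0,0,0],-1],[[0,0,0],[0,0,0],-1],[[0,0,0],[0,0,0],-1]]'
python3 - <<'E'
from h import *
st,im=grab("wrist","w26.png"); s,im1=grab("top","t26.png"); s,im2=grab("side","s26.png")
v=proj("side",[[.4766,-.1242,.04]])[0].astype(int)
print(st["position"],"knob pred shut px",proj("wrist",[.5986,.1973,.0985],st))
cv2.imwrite("pics/c10.png",np.hstack([cv2.resize(im,(533,400)),cv2.resize(im2[v[1]-40:v[1]+40,v[0]-26:v[0]+26],(260,400),interpolation=2)]))
E
```

```text
clock: 47.92
position: [0.5626, 0.1926, 0.226]
ee_rot: [0.0, -0.039, 0.999, 0.0]
contact_force: [-0.2, 0.3, -1.2]
width: 0.0853
gripper_force: 0.0
[0.56259263 0.19261358 0.2260404 ] knob pred shut px [[279.06947396 245.03534496]]
```

View pics/c10.png

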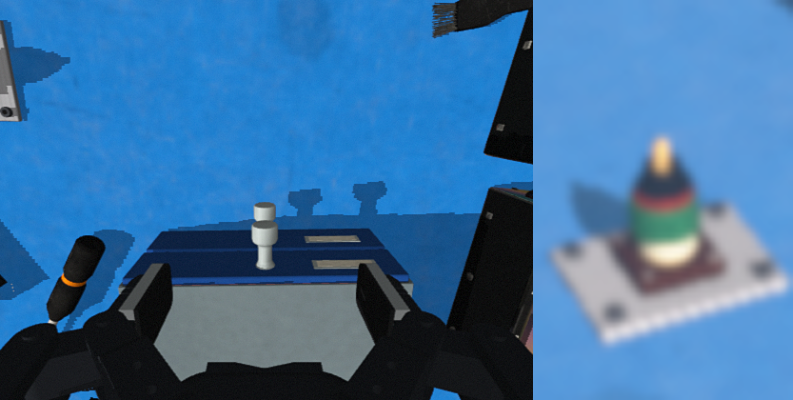

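The drawer is shut: the knob at (264,234) in the scaled view is at its starting relation to the cabinet. The stack on the stud is intact at (663,210), and the robot is clear of everything.

```bash
python3 -c "from rig import manip; print(manip.sign_off())"
```

```text
the job is handed in; nothing more can be done
None
```

The job is handed in: the spacer, both green cores, the red washer and the black bushing (flange down) are on the stud, the drawer is shut, the robot is clear, and no verdict was returned at sign-off.

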